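# Find the unlatched mouth of a dust hood and load its tape roll on the stand

## Task

Of the two flaps at the mouths of the clear dust hood one swings freely and one is latched; they look alike, so feel which is which. Draw the roll of paper tape forward and right out through the free one, working it with the fingers through the slot and without ramming it into the hood's walls, then load it on the stand's upright spindle so that it lies flat, fully down on the steel disc. Let go, and leave the vial, the stamp and the carton where they are.

Things in the scene. Friction and masses are not known exactly. Their poses are not given: they have to be found in the camera images.
- roll: roll of off-white paper tape on a cardboard core, lying flat with its axis upright: outside diameter 68, core bore diameter 50, height 45 mm, 0.08 to 0.17 kg. Origin: centre of its underside, z along its axis (up).
- hood: fixed dust hood on the desk over a T-shaped lane 74 mm wide: grey walls 6 mm thick, clear 4 mm roof (underside 52, top 56 mm up), no floor. Origin at desk level where the lane centrelines cross, z up. The rear leg runs along its +x to a wall at x = 150 mm; the front leg runs both ways along y, past a front wall at x = -37 mm, to open mouths at y = 115 and y = -115 mm.
- slot_rear (a point): rear end, on the roof's top, of its black-rimmed T-shaped finger slot (hood x = 128, y = 0 mm): over the rear leg y -22 to 22 mm, over the front leg x -32 to 22, y -107 to 107 mm. The roll starts below, centre at hood x = 80 to 108 mm; closed fingers go down the slot into its core and drag it by the core wall, or later push it from behind. It slides on the desk and cannot come up through the slot.
- mouth_left (a point): middle of the hood's +y mouth, at desk level (hood x = 0, y = 115 mm). A grey flap 40 wide, 3 mm thick hangs at hood y = 125 mm from a pin 53 mm up, with a black rubber roller of diameter 14 along its lower edge, centred 28 mm up. It is either free (20 g, swings both ways; the roll lifts it as it passes) or latched (rigid, the roll cannot pass); only touch tells which.
- mouth_right (a point): middle of the hood's -y mouth, at desk level (hood x = 0, y = -115 mm), with a flap like the left one at hood y = -125 mm; always one of the two is free and the other latched. At each mouth an 8 mm roof strip ends the slot, so fingers in the slot cannot pass out with the roll.
- stand: fixed label stand: square grey base 110 x 110 x 10 mm, on it a steel disc of diameter 80 mm, its top 14 mm above the desk, and in its centre an upright grey spindle of diameter 46 mm. The spindle fills the roll's core but for 2 mm all round: no room for a finger between them. Origin: centre of the base's underside, z up.
- seat (a point): centre of the top of the stand's steel disc, on the spindle's axis, 14 mm above the desk; the roll's underside centre belongs here. The spindle is cylindrical to 26 mm above this, then tapers to diameter 30 mm at its flat top, 36 mm above this.
- vial: bystander: small amber bottle with a yellow cap, diameter 36, height 75 mm, origin at the centre of its underside.
- stamp: bystander: dark wooden hand stamp standing upright, foot diameter 40, height 75 mm, origin at the centre of its underside.
- carton: bystander: closed cardboard carton 130 x 100 x 90 mm, origin at the centre of its underside.

How it is judged:
By the outcome, as a careful person would: the job done as asked, in the order asked, and still so for the second after the job is handed in, with the robot touching nothing.
It also fails if it takes over 72 s, if anything falls off the work surface, if the arm or the gripper's body presses on something with over 40 N, if the wrist force passes 120 N, or if a joint passes its speed limit or range.

## Robot

A 6-joint arm with a two-finger parallel gripper is mounted at the origin on the work surface. World frame = base frame: x ahead of the robot, y to its left, z up, the work surface at z = 0. Lengths are in m, angles in degrees, forces in N, time in s.
With the tool pointing down it reaches from about 0.35 to 0.875 m from the base axis. Payload 4.2 kg.
Tool frame: the origin (TCP) lies on the centre line of the jaws, within the pads' length; the fingertips stand r.tip_extent ahead of it and the grasp point (between the pads) lies 11 mm behind it (r.tip_extent is the distance from the TCP to the fingertips, in m); z points along the fingers, y is the line along which they close (so a half turn about z gives the same grasp; the last joint's range is limited). The gripper opens to 87 mm and grips with 3 to 60 N. Pads are 19 mm wide; open, the fingers measure 117 mm over their backs; the gripper's body (75 mm by 190 mm) begins 51 mm behind the grasp point.
Start: joints at [81.509, 22.042, 0.453, 0, -68.411, -14.817], TCP at [0.247, 0.574, 0.231] pointing down, gripper open.
Joint ranges: [-179.83, 179.83], [-69.29, 118.12], [-61.27, 80.66], [-181.25, 117.63], [-171.15, -9.14], [-177.46, 177.46]. Speed limits (degrees/s): [159.86, 159.86, 180, 180, 180, 180].

## Interface

Orientations are given as a 3x3 rotation matrix whose columns are the frame's x, y, z axes.
In Python, from station import r gives the robot as it stands.
- The arm moves only by the shell command python3 -m jog 'ROWS'. ROWS is text: rows parted by semicolons, each of 5 numbers parted by spaces: the opening, from 0 (shut) to 1 (fully open), then the shift along the world's x, y, z in mm, then the turn about the world's z in degrees. In form: hand dx dy dz roll; .... A call has 1 to 5 rows; each row shifts and turns the commanded pose from where the row before left it; what a row does not reach is not made up. A row lasts 1/8 s, in which the tool goes at most 62.5 mm and 10.7 degrees, less where a joint would pass 70% of its speed; a pose out of reach is approached as far as the arm can. A call is refused whole if a number of a shift passes 62.5 or a number of a turn 10.7, either way. A call with a gripper value outside its range is refused whole. The fingers move at their own pace and stop on an object; the grip force is fixed at half the most. Time passes only in rows, so rows that do not move let the fingers close. It gives the time, the measured TCP pose, the force, the opening and the grip force at its end, in the units of the state.
- r.sense(): the state, without advancing time (a new reading comes with each control period).
- r.capture(name): name is "scene" or "top" or "wrist"; returns a dict with "pixels" (384x512x3 uint8, red, green, blue), "fovy" (degrees; the focal length in pixels is half the picture's height over the tangent of half this angle, whatever the lens; pixels are square), "cx", "cy" (the principal point, pixels), "origin" and "orientation" of the camera in the world; the wrist camera has in their place "T_tool_cam" (4x4, takes a point from camera to tool coordinates, whose origin is the TCP and whose axes are the flange's). Camera axes: x right, y down, z forward; pixel columns grow to the right and rows downward; lengths in m; the calibration is good to about 2 mm. A picture is of the moment at which its call begins: read the wrist's pose just before it. There is no depth.
- r.finish_job(): hands the job in; it is judged then, once.
The state is a dict: "time_s": time; "joints": joint angles; "joint_velocities": joint speeds; "effort": joint torques, N m; "tcp_pos": TCP position; "ee_rot": TCP orientation; "wrist_force": force on the tool from outside, world axes, zero at the start; "moment": the same for the moment, N m; "gripper_width": opening from 0.0 (shut) to 1.0 (fully open); "gripper_force": force on a finger pad.
Only numpy, scipy, OpenCV 4.12 (cv2) and the standard library are available. Lean on these libraries where they do the work, as an engineer would, in place of code of your own. Each camera call takes 0.05 s, during which the arm holds its last target. There are 200 camera calls.

## Working session

There is one attempt and no reset: what is moved stays moved. The work goes in short steps, Python scripts to look and compute and a shell command to move; the robot and the scene stay as the last step left them, time stands still between calls to the robot, and variables do not carry over. Pictures are saved under pics/ and viewed, at most 10 in all, crops included, and the job is handed in when it is done.

```bash
ls; mkdir -p pics; cat > h.py <<'E'
import numpy as np, cv2
from station import r
def cam(n):
    s=r.sense(); c=r.capture(n); p=c["pixels"]; h,w=p.shape[:2]
    f=h/2/np.tan(np.radians(c["fovy"])/2)
    if n=="wrist":
        T=np.eye(4);T[:3,:3]=np.array(s["ee_rot"]).reshape(3,3);T[:3,3]=s["tcp_pos"];T=T@np.array(c["T_tool_cam"]).reshape(4,4)
        o,R=T[:3,3],T[:3,:3]
    else: o,R=np.array(c["origin"]),np.array(c["orientation"]).reshape(3,3)
    return dict(p=p,f=f,c=(c["cx"],c["cy"]),o=o,R=R)
def save(n,k): cv2.imwrite(f"pics/{n}.png",k["p"][:,:,::-1]); np.savez(f"pics/{n}.npz",**k)
def load(n): return np.load(f"pics/{n}.npz")
def ray(k,u,v):
    d=k["R"]@np.array([(u-k["c"][0])/k["f"],(v-k["c"][1])/k["f"],1]); return k["o"],d/np.linalg.norm(d)
def onz(k,u,v,z):
    o,d=ray(k,u,v); return o+d*(z-o[2])/d[2]
def proj(k,P):
    q=k["R"].T@(np.array(P)-k["o"]); return k["c"]+k["f"]*q[:2]/q[2]
def tri(*obs):
    A=0;b=0
    for k,u,v in obs:
        o,d=ray(k,u,v);M=np.eye(3)-np.outer(d,d);A=A+M;b=b+M@o
    return np.linalg.solve(A,b)
E
python3 -c "
from h import *
for n in ('scene','top','wrist'):
    k=cam(n);save(n,k);print(n,k['o'],k['R'][:,2],k['f'])
print(r.sense(),r.tip_extent)"
```

```text
pics
scene [ 1.15635277 -0.63770087  0.84944245] [-0.51793487  0.48220605 -0.70655558] 428.05710444159416
top [ 0.34006086 -0.11332839  1.32741163] [ 0.1753932  -0.01051996 -0.98444226] 434.3614618409775
wrist [0.31078383 0.54746574 0.38324591] [-0.23291315  0.0986212  -0.96748402] 265.7515220432048
{'time_s': 0.15, 'joints': array([ 8.15084065e+01,  2.20807068e+01,  3.99997367e-01, -2.01056935e-02,
       -6.84102710e+01, -1.48178374e+01]), 'joint_velocities': array([-0.03042121, -0.0991153 ,  0.2659449 ,  0.1118724 , -0.03417898,
       -0.05813048]), 'effort': array([-5.04304080e-04, -3.91053700e+01,  1.87587404e+01,  4.22238886e+00,
        1.23776367e-02, -1.41048154e-04]), 'tcp_pos': array([0.24711435, 0.57361708, 0.22972662]), 'ee_rot': array([[ 9.18330084e-01, -3.95815040e-01, -5.57188603e-04],
       [-3.95815422e-01, -9.18328827e-01, -1.52229700e-03],
       [ 9.08656922e-05,  1.61851497e-03, -9.99998686e-01]]), 'wrist_force': array([ 1.25146728,  0.65764102, -0.59668323]), 'moment': array([ 0.01058061,  0.02196885, -0.00954882]), 'gripper_force': 0.0, 'gripper_width': 1.001148721178473} 0.008
```

View pics/scene.png

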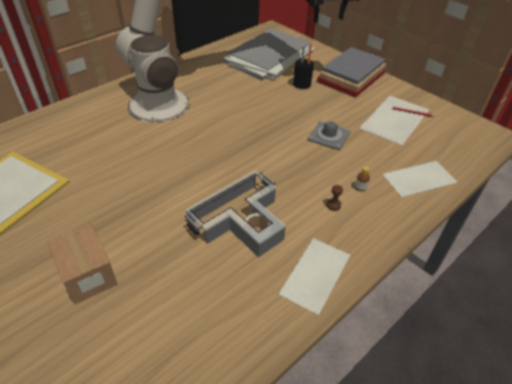

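View pics/top.png

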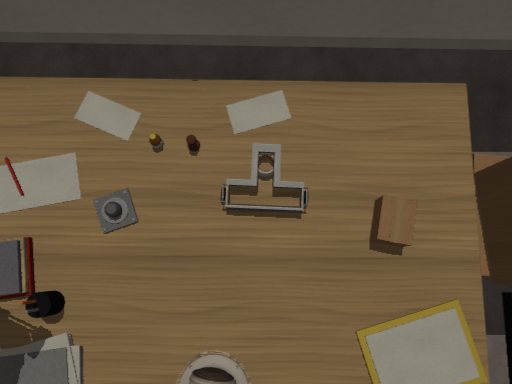

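The top view shows the hood with its T crossing near (265,195), the roll near (265,165), and the stand at (115,210). The stamp is at (193,143), the vial at (155,139) and the carton at (397,220).

```bash
python3 -c "
from h import *
k=load('top');s=load('scene')
for n,u,v,z in [('backL',254,145,.056),('backR',281,145,.056),('frontL',224,209,.056),('frontR',304,212,.056),('roll',265,165,.045),('spTop',113,210,.05),('stamp',193,143,.06),('vial',154,138,.07),('carton',397,220,.09)]:
    P=onz(k,u,v,z);print(n,P.round(3),proj(s,P).round(0))
a=cv2.resize(k['p'][130:225,205:325],None,fx=5,fy=5,interpolation=2);b=cv2.resize(s['p'][165:260,175:295],None,fx=5,fy=5,interpolation=2)
cv2.imwrite('pics/topc.png',a[:,:,::-1])
"
```

```text
backL [ 0.712 -0.108  0.056] [282. 224.]
backR [ 0.713 -0.19   0.056] [258. 242.]
frontL [ 0.515 -0.022  0.056] [253. 168.]
frontR [ 0.509 -0.258  0.056] [183. 208.]
roll [ 0.653 -0.142  0.045] [255. 220.]
spTop [0.509 0.306 0.05 ] [328. 123.]
stamp [0.715 0.077 0.06 ] [332. 189.]
vial [0.726 0.192 0.07 ] [363. 169.]
carton [ 0.485 -0.521  0.09 ] [ 77. 250.]
```

View pics/topc.png

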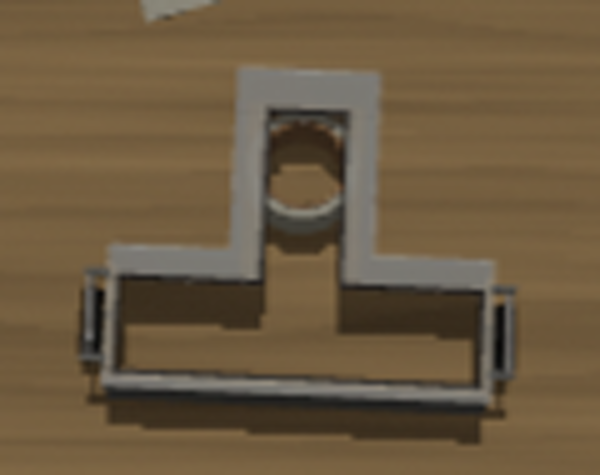

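The crop shows the hood's outline, slot rim and roll sharply. I'll fit the hood pose to those corners.

```bash
cat > fit.py <<'E'
from h import *
from scipy.optimize import least_squares
def fit(views,x0,z0=0,fz=True):
    # views: list of (k, [(hx,hy,hz,u,v)]) mm -> x,y,th,z
    def res(q):
        c,s=np.cos(q[2]),np.sin(q[2]);o=[]
        for k,L in views:
            for hx,hy,hz,u,v in L:
                P=[q[0]+(c*hx-s*hy)/1e3,q[1]+(s*hx+c*hy)/1e3,hz/1e3+(q[3] if fz else z0)]
                o+=list(proj(k,P)-[u,v])
        return np.array(o)
    g=least_squares(res,x0,loss='soft_l1');return g.x,res(g.x).reshape(-1,2)
E
python3 -c "
from fit import *
k=load('top')
L=[(156,43,56,238,68),(156,-43,56,380,73),(-43,115,56,103,388),(-43,-115,56,488,403),(43,115,56,110,245),(43,-115,56,494,262),(128,22,56,266,109),(128,-22,56,350,111),(-32,107,56,120,373),(-32,-107,56,476,386),(22,107,56,120,275),(22,-107,56,484,290)]
L=[(a,b,c,205+(u+.5)/5-.5,130+(v+.5)/5-.5) for a,b,c,u,v in L]
for fz in (True,False):
    x,e=fit([(k,L)],[.56,-.14,0,0],0,fz);print(x.round(4),np.degrees(x[2]),e.round(1).tolist())
c,s=np.cos(x[2]),np.sin(x[2])
print('flapL',x[0]-s*.125,x[1]+c*.125)
"
```

```text
[ 0.5608 -0.1408 -0.0282  0.0032] -1.6166547720946236 [[0.0, -0.3], [0.0, -0.2], [-0.2, -0.2], [0.8, -0.1], [-0.1, -0.2], [0.2, -0.5], [1.0, 0.7], [-1.2, 0.9], [-0.7, -0.8], [0.5, -0.5], [0.2, 0.8], [-0.7, 0.8]]
[ 0.5614 -0.1408 -0.0283  0.    ] -1.6238525588639343 [[0.1, -0.2], [-0.0, -0.1], [-0.1, -0.3], [0.6, -0.2], [-0.0, -0.2], [0.1, -0.4], [1.0, 0.8], [-1.2, 1.0], [-0.6, -0.9], [0.4, -0.5], [0.3, 0.8], [-0.8, 0.7]]
flapL 0.5649732639037551 -0.015879381777853432
```

```bash
python3 -m jog '0 36 -39 0 -9.7;0 36 -39 0 -9.7;0 36 -39 0 -9.7;0 36 -39 0 -9.7;0 36 -39 0 -9.7'; python3 -m jog '0 36 -39 0 -9.7;0 36 -39 0 -9.7;0 0 0 0 0'
python3 -c "
from h import *
k=cam('wrist');save('w1',k)"
```

```text
time_s: 0.78
tcp_pos: [0.4281, 0.3775, 0.2304]
ee_rot: [[0.307, -0.952, -0.0], [-0.952, -0.307, -0.0], [0.0, 0.0, -1.0]]
wrist_force: [-0.1, -1.1, -0.3]
gripper_width: 0.513
gripper_force: 0.0
time_s: 1.15
tcp_pos: [0.5009, 0.2982, 0.23]
ee_rot: [[-0.027, -1.0, -0.001], [-1.0, 0.027, -0.001], [0.001, 0.001, -1.0]]
wrist_force: [-0.7, 0.4, 0.0]
gripper_width: 0.171
gripper_force: 0.0
```

```bash
python3 -m jog '0 20 -60 0 0;0 20 -60 0 0;0 20 -60 0 0;0 5 -60 0 0;0 0 -60 0 0' ; python3 -m jog '0 0 -60 0 0;0 0 -60 0 0;0 0 0 0 0'
python3 -c "
from h import *
k=cam('wrist');save('w2',k)
cv2.imwrite('pics/w12.png',np.vstack([cv2.resize(load(n)['p'],None,fx=1.0,fy=.78125)[:,:,::-1] for n in ('w1','w2')]))"
```

```text
time_s: 1.82
tcp_pos: [0.5635, 0.0026, 0.2303]
ee_rot: [[-0.018, -1.0, -0.0], [-1.0, 0.018, 0.0], [-0.0, 0.0, -1.0]]
wrist_force: [0.5, 1.2, 0.6]
gripper_width: 0.005
gripper_force: 0.0
time_s: 2.2
tcp_pos: [0.5631, -0.1192, 0.2302]
ee_rot: [[-0.024, -1.0, -0.001], [-1.0, 0.024, -0.0], [0.0, 0.001, -1.0]]
wrist_force: [-0.3, 0.1, 0.4]
gripper_width: 0.006
gripper_force: 0.0
```

View pics/w12.png

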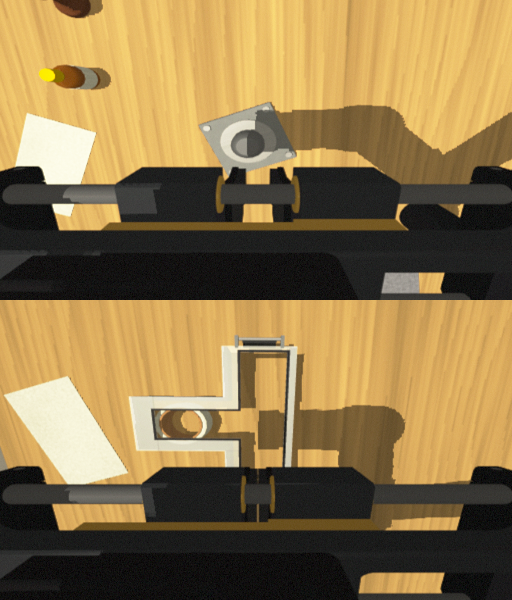

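The top half shows the stand at about (248,140), with its spindle just ahead of the fingers. The bottom half shows the hood with the right flap at (260,342) and the roll at (187,424). I'll zoom in on both.

```bash
python3 -c "
from h import *
a=load('w1')['p'][120:220,190:310];b=load('w2')['p'][50:220,125:305];c=load('top')['p'][185:235,90:140]
A=cv2.resize(a,None,fx=3,fy=3,interpolation=2);B=cv2.resize(b,None,fx=2.4,fy=2.4,interpolation=2);C=cv2.resize(c,None,fx=5,fy=5,interpolation=2)
I=np.zeros((600,800,3),np.uint8);I[:300,:360]=A;I[:408,360:792]=B;I[300:550,:250]=C
cv2.imwrite('pics/comp.png',I[:,:,::-1])"
```

```text
(no output)
```

View pics/comp.png

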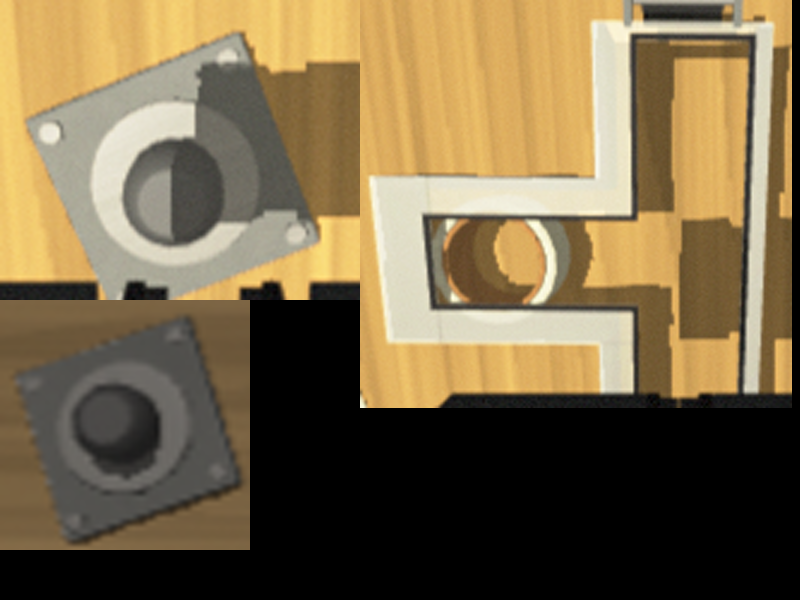

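```bash
python3 -c "
from fit import *
k=load('top');w1=load('w1');w2=load('w2')
L=[(156,43,56,238,68),(156,-43,56,380,73),(-43,115,56,103,388),(-43,-115,56,488,403),(43,115,56,110,245),(43,-115,56,494,262),(128,22,56,266,109),(128,-22,56,350,111),(-32,107,56,120,373),(-32,-107,56,476,386),(22,107,56,120,275),(22,-107,56,484,290)]
LT=[(a,b,c,205+(u+.5)/5-.5,130+(v+.5)/5-.5) for a,b,c,u,v in L]
L=[(156,-43,370,175),(156,43,390,343),(43,-115,593,20),(-43,-115,772,22),(43,-43,595,178),(43,43,600,343),(128,-22,424,215),(128,22,433,308),(22,-22,635,216),(22,22,636,308),(22,-107,634,36),(-32,-107,754,36)]
LW=[(a,b,56,125+(u-360+.5)/2.4-.5,50+(v+.5)/2.4-.5) for a,b,u,v in L]
for V in ([(w2,LW)],[(k,LT),(w2,LW)]):
    x,e=fit(V,[.56,-.14,0,0]);print('hood',x.round(4),np.degrees(x[2]).round(2),abs(e).max(),abs(e).mean())
uw=125+(494-360+.5)/2.4-.5,50+262.5/2.4-.5
P=onz(w2,*uw,.045);c,s=np.cos(x[2]),np.sin(x[2]);d=P[:2]-x[:2];print('roll',P,'hood frame',c*d[0]+s*d[1],-s*d[0]+c*d[1])
tp=lambda u,v:(90+(u+.5)/5-.5,185+(v+.5)/5-.5); wp=lambda u,v:(190+(u+.5)/3-.5,120+(v+.5)/3-.5)
# order: +x+y(left/up in top)...
T=[(55,55,10,*tp(15,75)),(55,-55,10,*tp(188,17)),(-55,-55,10,*tp(240,183)),(-55,55,10,*tp(72,243)),(0,0,14,*tp(123.5,126.5))]
W=[(55,-55,10,*wp(27,122)),(-55,-55,10,*wp(243,32)),(-55,55,10,*wp(318,241)),(0,0,14,*wp(175,183))]
for V in ([(k,T)],[(w1,W)],[(k,T),(w1,W)]):
    x,e=fit(V,[.51,.3,.3,0]);print('stand',x.round(4),np.degrees(x[2]),e.round(1).tolist())
"
```

```text
hood [ 0.5618 -0.1402 -0.0305  0.0006] -1.75 1.789125900617762 0.9138900225336458
hood [ 5.617e-01 -1.404e-01 -2.950e-02  5.000e-04] -1.69 1.7793147188144758 0.7083820684286556
roll [ 0.66098584 -0.14180283  0.045     ] hood frame 0.09929961103007558 0.0015206801101764172
stand [ 0.5157  0.3178  0.3636 -0.0162] 20.834627345231656 [[0.3, 0.2], [-0.2, -0.2], [0.1, -0.3], [-0.9, 0.0], [0.5, 0.2]]
stand [ 0.5148  0.3152  0.3549 -0.0092] 20.335600088285688 [[0.1, -0.8], [-1.0, 0.3], [0.4, 0.1], [0.3, 0.2]]
stand [ 0.5147  0.3153  0.3577 -0.0091] 20.49536785700735 [[0.3, 0.1], [0.1, -0.2], [0.2, -0.1], [-1.0, 0.1], [0.5, 0.3], [0.0, -0.5], [-1.1, 0.3], [0.5, 0.1], [0.3, 0.3]]
```

```bash
python3 -m jog '0 1 46 0 0;0 1 46 0 0;0 1 46 0 0;0 0 0 -60 0;0 0 0 -60 0'; python3 -m jog '0 0 0 -50 0;0 0 0 -24 0;0 0 0 0 0;0 0 -5 0 0;0 0 -5 0 0'; python3 -m jog '0 0 -3 0 0;0 0 0 0 0'; for i in 1; do python3 -m jog '0 0 -2 0 0;0 0 0 0 0'; python3 -m jog '0 0 -1 0 0;0 0 0 0 0';  python3 -m jog '0 0 -1 0 0;0 0 0 0 0'; done | grep -E 'tcp|force'
```

```text
time_s: 2.88
tcp_pos: [0.5668, 0.0246, 0.1101]
ee_rot: [[-0.016, -1.0, 0.003], [-1.0, 0.016, 0.001], [-0.001, -0.003, -1.0]]
wrist_force: [1.1, 0.6, -0.4]
gripper_width: 0.008
gripper_force: 0.0
time_s: 3.5
tcp_pos: [0.5676, 0.0116, 0.0382]
ee_rot: [[-0.02, -1.0, 0.003], [-1.0, 0.02, 0.001], [-0.001, -0.003, -1.0]]
wrist_force: [-0.2, -0.5, -0.9]
gripper_width: 0.003
gripper_force: 0.0
time_s: 3.75
tcp_pos: [0.5668, 0.0077, 0.0372]
ee_rot: [[-0.022, -1.0, 0.001], [-1.0, 0.022, 0.0], [-0.0, -0.001, -1.0]]
wrist_force: [-0.7, 0.8, 0.3]
gripper_width: 0.004
gripper_force: 0.0
tcp_pos: [0.5665, 0.0059, 0.0366]
wrist_force: [-0.1, -0.7, -0.5]
gripper_force: 0.0
tcp_pos: [0.5665, 0.0051, 0.0365]
wrist_force: [-0.4, -0.0, 0.9]
gripper_force: 0.0
tcp_pos: [0.5666, 0.0041, 0.0365]
wrist_force: [-0.6, -0.0, 0.0]
gripper_force: 0.0
```

```bash
python3 -m jog '0 0 -2 0 0;0 0 0 0 0'|grep -E 'tcp|wrist'; python3 -m jog '0 0 -1 0 0;0 0 0 0 0'|grep -E 'tcp|wrist'; python3 -m jog '0 0 -1 0 0;0 0 0 0 0'|grep -E 'tcp|wrist'; python3 -m jog '0 0 -1 0 0;0 0 0 0 0'|grep -E 'tcp|wrist'
```

```text
tcp_pos: [0.5665, 0.002, 0.0365]
wrist_force: [-0.4, -0.3, -0.4]
tcp_pos: [0.5666, 0.001, 0.0365]
wrist_force: [-0.7, 0.2, 0.6]
tcp_pos: [0.5666, 0.0001, 0.0366]
wrist_force: [0.3, -0.6, -0.4]
tcp_pos: [0.5666, -0.001, 0.0366]
wrist_force: [0.5, -0.1, 0.1]
```

```bash
python3 -m jog '0 0 -1 0 0;0 0 0 0 0'|grep -E 'tcp|wrist'; python3 -m jog '0 0 -1 0 0;0 0 0 0 0'|grep -E 'tcp|wrist'
```

```text
tcp_pos: [0.5666, -0.002, 0.0366]
wrist_force: [-0.4, 0.1, -0.0]
tcp_pos: [0.5666, -0.003, 0.0366]
wrist_force: [-1.1, -0.6, -0.0]
```

```bash
for i in 1; do python3 -m jog '0 0 -1 0 0;0 0 0 0 0';python3 -m jog '0 0 -1 0 0;0 0 0 0 0';python3 -m jog '0 0 -1 0 0;0 0 0 0 0'; done|grep -E 'tcp|wrist'
```

```text
tcp_pos: [0.5666, -0.0039, 0.0365]
wrist_force: [0.2, 0.7, 0.2]
tcp_pos: [0.5665, -0.0047, 0.0364]
wrist_force: [1.0, 1.7, -1.1]
tcp_pos: [0.5665, -0.0058, 0.0365]
wrist_force: [0.5, 3.1, -0.3]
```

```bash
for i in 1; do python3 -m jog '0 0 -1 0 0;0 0 0 0 0';python3 -m jog '0 0 -1 0 0;0 0 0 0 0';python3 -m jog '0 0 -1 0 0;0 0 0 0 0'; done|grep -E 'tcp|wrist'
python3 -c "
from h import *
save('w3',cam('wrist'));k=cam('scene');cv2.imwrite('pics/s3.png',np.hstack([load('w3')['p'][:,:,::-1],cv2.resize(k['p'][165:261,226:298],(288,384))[:,:,::-1]]))"
```

```text
tcp_pos: [0.5665, -0.0062, 0.0365]
wrist_force: [-0.6, 5.2, -0.7]
tcp_pos: [0.5666, -0.0064, 0.0366]
wrist_force: [-1.6, 8.7, -0.3]
tcp_pos: [0.5666, -0.0065, 0.0366]
wrist_force: [-2.4, 12.6, -0.1]
```

View pics/s3.png

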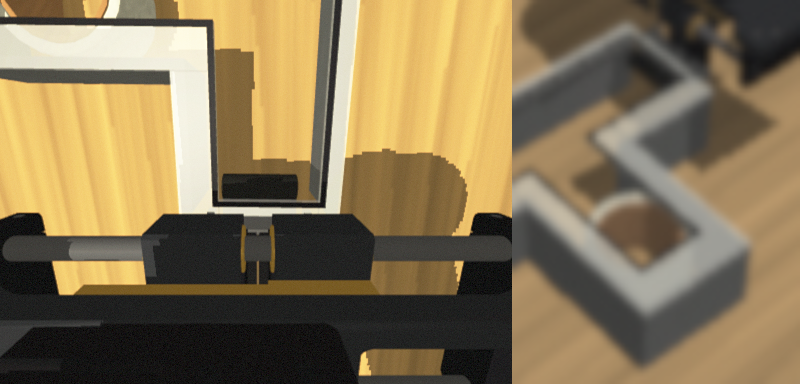

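```bash
python3 -c "
from h import *
k=load('w3');c,s=np.cos(-.0297),np.sin(-.0297)
H=lambda x,y,z:[.5617+(c*x-s*y)/1e3,-.1404+(s*x+c*y)/1e3,z/1e3]
for P in [(0,107,56),(-32,107,56),(20,125,28),(-20,125,28),(0,125,35),(0,118,28),(0,125,21),(0,118,29),(0,112,32),(0,105,37)]: print(P,proj(k,H(*P)).round(0))
p=onz(k,260,198,.028);print(p)
"
```

```text
(0, 107, 56) [260. 201.]
(-32, 107, 56) [321. 201.]
(20, 125, 28) [229. 214.]
(-20, 125, 28) [290. 215.]
(0, 125, 35) [260. 219.]
(0, 118, 28) [260. 204.]
(0, 125, 21) [259. 211.]
(0, 118, 29) [260. 205.]
(0, 112, 32) [260. 197.]
(0, 105, 37) [260. 188.]
[ 0.56485834 -0.02666581  0.028     ]
```

In this picture the left flap's roller, the black bar at (260,187), has been swung well inside the mouth by the fingers with almost no force. It resisted only at the end stop, so the left flap is free. I'll back off and go over the roll.

```bash
python3 -m jog '0 0 15 0 0;0 0 0 60 0;0 0 0 30 0;0 31 -49 0 0;0 31 -49 0 0';python3 -m jog '0 32 -50 0 0;0 0 0 0 0;0 0 0 0 0'
python3 -c "
from h import *
s=r.sense();p=np.array(s['tcp_pos']);c,n=np.cos(-.0297),np.sin(-.0297);d=p[:2]-[.5617,-.1404];print('hood',c*d[0]+n*d[1],-n*d[0]+c*d[1])"
```

```text
time_s: 8.22
tcp_pos: [0.6296, -0.0926, 0.128]
ee_rot: [[-0.019, -1.0, 0.002], [-1.0, 0.019, -0.001], [0.001, -0.002, -1.0]]
wrist_force: [-0.4, -0.2, 0.4]
gripper_width: 0.005
gripper_force: 0.0
time_s: 8.6
tcp_pos: [0.6599, -0.1422, 0.1261]
ee_rot: [[-0.022, -1.0, -0.002], [-1.0, 0.022, -0.0], [0.0, 0.002, -1.0]]
wrist_force: [-0.6, 0.5, -1.0]
gripper_width: 0.005
gripper_force: 0.0
hood 0.09820730789318328 0.0011211786662168345
```

```bash
python3 -m jog '0 0 0 -50 0;0 0 0 -26 0;0 0 0 0 0' | grep -E 'tcp|wrist'; python3 -m jog '0 0 0 -15 0;0 0 0 -15 0;0 0 0 0 0;0 -5 0 0 0;0 -5 0 0 0'| grep -E 'tcp|wrist'; python3 -m jog '0 -5 0 0 0;0 -5 0 0 0;0 -5 0 0 0'| grep -E 'tcp|wrist'
```

```text
tcp_pos: [0.6583, -0.1405, 0.0486]
wrist_force: [1.0, -0.1, 0.1]
tcp_pos: [0.6505, -0.142, 0.0211]
wrist_force: [0.1, -0.1, 0.1]
tcp_pos: [0.6361, -0.142, 0.0212]
wrist_force: [2.1, -1.0, 0.5]
```

```bash
python3 -m jog '0 -8 0.2 0 0;0 -8 0.2 0 0;0 -8 0.2 0 0;0 -8 0.2 0 0;0 -8 0.2 0 0'| grep -E 'tcp|wrist'; python3 -m jog '0 -8 0.2 0 0;0 -8 0.2 0 0;0 -8 0.2 0 0;0 -8 0.2 0 0;0 -4 0 0 0'| grep -E 'tcp|wrist';python3 -m jog '0 -4 0 0 0;0 0 0 0 0'| grep -E 'tcp|wrist'
python3 -c "
from h import *
save('w4',cam('wrist'));save('t4',cam('top'));
cv2.imwrite('pics/c4.png',np.hstack([load('w4')['p'][:250,100:420,::-1],cv2.resize(load('t4')['p'][130:225,205:325],(480,380))[:250,:,::-1]]))"
```

```text
tcp_pos: [0.5949, -0.1409, 0.0205]
wrist_force: [2.2, -0.6, 0.1]
tcp_pos: [0.559, -0.1401, 0.0206]
wrist_force: [2.0, 0.3, 1.1]
tcp_pos: [0.5556, -0.1401, 0.0207]
wrist_force: [2.0, -0.1, 0.7]
```

View pics/c4.png

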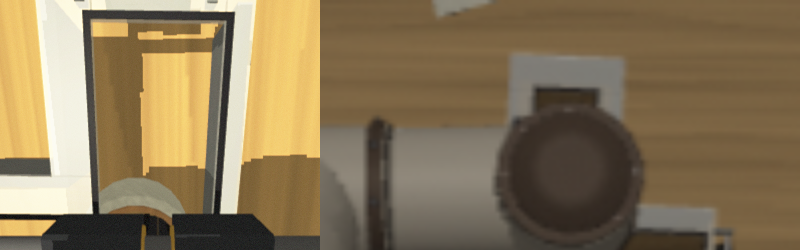

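The roll has come along to the crossing, its rim visible round the fingers. I'll drag it toward +y.

```bash
python3 -m jog '0 -2 0 0 0;0 0 0 0 0;0 4 4 0 0;0 4 4 0 0;0 0 4 0 0'| grep -E 'tcp|wrist'; python3 -m jog '0 0.2 8 0 0;0 0.2 8 0 0;0 0.2 8 0 0;0 0.2 8 0 0;0 0.2 8 0 0'| grep -E 'tcp|wrist'; python3 -m jog '0 0.2 8 0 0;0 0.2 8 0 0;0 0.2 8 0 0;0 0.2 8 0 0;0 0 0 0 0'| grep -E 'tcp|wrist'
```

```text
tcp_pos: [0.5613, -0.1278, 0.0201]
wrist_force: [0.5, -1.3, -0.2]
tcp_pos: [0.5625, -0.0875, 0.0206]
wrist_force: [-0.0, -1.0, -0.5]
tcp_pos: [0.5636, -0.0554, 0.0207]
wrist_force: [0.4, 0.1, -0.2]
```

```bash
python3 -m jog '0 0.1 5 0 0;0 0.1 4 0 0;0 0 0 0 0;0 0 -6 0 0;0 0 0 60 0'| grep -E 'tcp|wrist'; python3 -m jog '0 0 0 10 0;0 -1 -32 0 0;0 -1 -30 0 0;0 0 0 0 0;0 0 0 0 0'| grep -E 'tcp|wrist'
python3 -c "
from h import *
save('w5',cam('wrist'));save('t5',cam('top'));save('s5',cam('scene'))
cv2.imwrite('pics/c5.png',np.hstack([load('w5')['p'][:250,100:420,::-1],cv2.resize(load('s5')['p'][165:261,226:298],(480,640))[:250,:,::-1]]))
"
```

```text
tcp_pos: [0.5599, -0.054, 0.0764]
wrist_force: [1.4, 0.4, 0.1]
tcp_pos: [0.5613, -0.1151, 0.0902]
wrist_force: [0.3, 0.2, 0.0]
```

```bash
python3 -m jog '0 1 0 -30 0;0 0 0 -20 0;0 0 0 -20 0;0 0 0 0 0'| grep -E 'tcp|wrist'; python3 -m jog '0 0.1 5 0 0;0 0.2 5 0 0;0 0.1 5 0 0;0 0.2 5 0 0;0 0.1 5 0 0'| grep -E 'tcp|wrist';python3 -m jog '0 0.1 5 0 0;0 0.2 5 0 0;0 0.1 5 0 0;0 0.2 5 0 0;0 0.1 5 0 0'| grep -E 'tcp|wrist'
```

```text
tcp_pos: [0.5614, -0.1145, 0.0191]
wrist_force: [-0.4, -0.3, 0.5]
tcp_pos: [0.5633, -0.09, 0.0209]
wrist_force: [-0.7, -3.7, 1.6]
tcp_pos: [0.5634, -0.0653, 0.02]
wrist_force: [-0.1, 0.0, -0.4]
```

```bash
python3 -m jog '0 0.1 5 0 0;0 0.2 5 0 0;0 0.1 5 0 0;0 0 0 0 0'| grep -E 'tcp|wrist'
```

```text
tcp_pos: [0.5647, -0.0493, 0.0207]
wrist_force: [0.6, -0.6, 0.1]
```

```bash
python3 -m jog '0 0 3 0 0;0 0 0 0 0'| grep -E 'tcp|wrist'; python3 -m jog '0 0 2 0 0;0 0 0 0 0'| grep -E 'tcp|wrist'; python3 -m jog '0 0 -4 0 0;0 0 0 50 0;0 0 0 60 0;0 0 25 60 0;0 0 25 0 0'| grep -E 'tcp|wrist';python3 -m jog '0 0 40 0 0;1 0 40 0 0;1 0 0 0 0;1 0 0 0 0'
python3 -c "
from h import *
save('w6',cam('wrist'));save('t6',cam('top'));save('s6',cam('scene'))
cv2.imwrite('pics/c6.png',np.hstack([load('w6')['p'][:,:,::-1],cv2.resize(load('s6')['p'][165:261,226:298],(288,384))[:,:,::-1]]))
"
```

```text
tcp_pos: [0.5645, -0.0469, 0.0206]
wrist_force: [-0.5, 0.5, 0.6]
tcp_pos: [0.5643, -0.0452, 0.0206]
wrist_force: [-0.0, -0.7, 0.9]
tcp_pos: [0.5675, 0.0007, 0.1942]
wrist_force: [-0.1, 0.2, -1.3]
time_s: 18.73
tcp_pos: [0.5641, 0.0797, 0.188]
ee_rot: [[-0.021, -1.0, -0.001], [-1.0, 0.021, -0.0], [0.0, 0.001, -1.0]]
wrist_force: [-0.3, -0.0, 0.2]
gripper_width: 0.263
gripper_force: 0.0
```

View pics/c6.png

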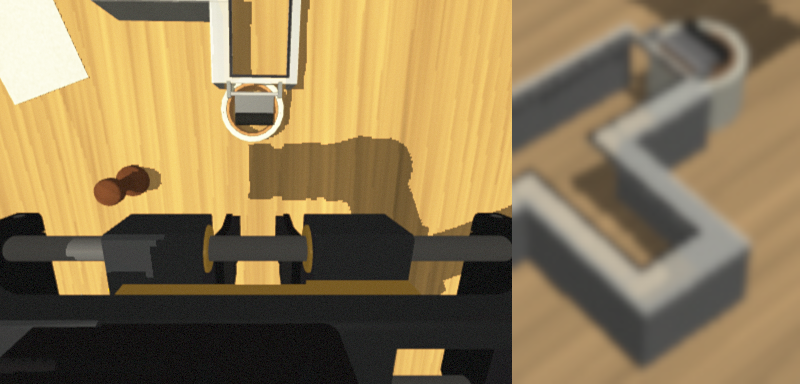

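The roll's white ring is centred near (252,110), outside the left mouth, with the flap's roller resting in its core. Next I'll measure its position.

```bash
python3 -c "
from h import *
k=load('w6');p=k['p'].astype(int)
c,n=np.cos(-.0297),np.sin(-.0297)
def hood(P):
    d=P[:2]-[.5617,-.1404];return (c*d[0]+n*d[1])*1e3,(-n*d[0]+c*d[1])*1e3
# bottom and side edges of white ring
m=(p.min(2)>150)&(p.max(2)-p.min(2)<60)
m[:85]=0;m[150:]=0;m[:,:215]=0;m[:,290:]=0
cs,_=cv2.findContours(m.astype(np.uint8),0,1);q=max(cs,key=cv2.contourArea);print(cv2.boundingRect(q))
pts=np.array([onz(k,u,v,.045)[:2] for (u,v) in q[:,0]])
from scipy.optimize import least_squares
g=least_squares(lambda a:np.hypot(*(pts-a).T)-.034,[.566,0],loss='soft_l1',f_scale=.0005);print(g.x,hood(g.x),np.median(abs(g.fun)),len(pts))
for u,v in [(252,95),(252,142),(221,110),(284,110)]: P=onz(k,u,v,.045);print(P.round(4),hood(P))
"
```

```text
(221, 85, 63, 57)
[0.5682865  0.00088789] (np.float64(2.387959479503191), np.float64(141.421173559298)) 0.005099992821250808 373
[ 0.5682 -0.0142  0.045 ] (np.float64(2.7269933409732485), np.float64(126.33870001837774))
[0.5694 0.0347 0.045 ] (np.float64(2.5042847715501146), np.float64(175.29910373593805))
[6.017e-01 3.000e-04 4.500e-02] (np.float64(35.81929150835728), np.float64(141.8291940848319))
[0.5343 0.0017 0.045 ] (np.float64(-31.575678338671246), np.float64(141.17538396661328))
```

```bash
python3 -m jog '1 2 -40 -20 0;1 2 -39 -20 0;1 0 0 -50 0;1 0 0 -40 0;1 0 0 0 0'| grep -E 'tcp|wrist|width'; python3 -m jog '1 0 0 -20 0;1 0 0 -18 0;1 0 0 0 0;0.5 0 0 0 0;0.5 0 0 0 0'| grep -E 'tcp|wrist|width|grip'; python3 -m jog '0.5 0 0 0 0;0.5 0 0 0 0;0.5 0 0 0 0'
```

```text
tcp_pos: [0.5659, -0.0007, 0.0554]
wrist_force: [0.1, -0.1, 1.0]
gripper_width: 0.95
tcp_pos: [0.5693, 0.0011, 0.0217]
wrist_force: [0.2, -0.1, 0.4]
gripper_width: 0.856
gripper_force: 0.0
time_s: 20.5
tcp_pos: [0.5687, 0.0011, 0.0213]
ee_rot: [[-0.021, -1.0, 0.001], [-1.0, 0.021, 0.0], [-0.0, -0.001, -1.0]]
wrist_force: [-1.6, 0.9, 6.8]
gripper_width: 0.788
gripper_force: 30.0
```

```bash
python3 -m jog '0.5 0 6 0 0;0.5 0 8 0 0;0.5 0 8 0 0;0.5 0 8 0 0;0.5 0 8 0 0'| grep -E 'tcp|wrist|width'; python3 -m jog '0.5 0 8 0 0;0.5 0 8 0 0;0.5 0 8 0 0;0.5 0 8 0 0;0.5 0 10 0 0'| grep -E 'tcp|wrist|width'; python3 -m jog '0.5 0 20 10 0;0.5 0 20 30 0;0.5 -10 30 40 0;0.5 -12 40 30 0;0.5 -12 40 0 0'| grep -E 'tcp|wrist|width|grip'
```

```text
tcp_pos: [0.5688, 0.0382, 0.0213]
wrist_force: [0.5, -4.5, 6.5]
gripper_width: 0.782
tcp_pos: [0.5689, 0.0802, 0.0213]
wrist_force: [0.4, -4.0, 6.1]
gripper_width: 0.784
tcp_pos: [0.5353, 0.234, 0.1336]
wrist_force: [0.3, 0.5, -1.9]
gripper_width: 0.785
gripper_force: 30.0
```

```bash
python3 -m jog '0.5 -5 50 20 0;0.5 -5 50 20 0;0.5 -5 50 10 0;0.5 0 20 0 0;0.5 0 0 0 0'| grep -E 'tcp|wrist|width'; python3 -m jog '0.5 0 0 0 0;0.5 0 0 0 0'| grep -E 'tcp|wrist'
python3 -c "
from h import *
save('w7',cam('wrist'))"
python3 -m jog '0.5 0 40 0 0;0.5 0 0 0 0;0.5 0 0 0 0'| grep -E 'tcp|wrist'
python3 -c "
from h import *
save('w8',cam('wrist'))
a=load('w7')['p'][60:360,120:390];b=load('w8')['p'][60:360,120:390]
cv2.imwrite('pics/c7.png',cv2.resize(np.hstack([a,b])[:,:,::-1],(800,444),interpolation=2))
"
```

```text
tcp_pos: [0.5183, 0.4022, 0.1791]
wrist_force: [0.0, -1.0, -2.0]
gripper_width: 0.783
tcp_pos: [0.5195, 0.3996, 0.18]
wrist_force: [-0.7, 0.0, -2.1]
tcp_pos: [0.5193, 0.4402, 0.18]
wrist_force: [0.7, -0.7, -1.6]
```

View pics/c7.png

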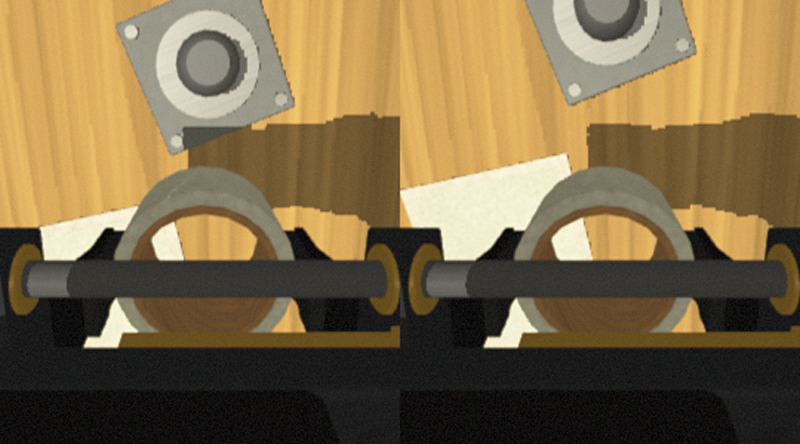

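Both views show the stand, with its disc centred at (208,63) in the left one, and the roll held level between the fingers. I'll compute the stand axis and the in-hand offset of the roll.

```bash
python3 -c "
from fit import *
k=load('top');w1=load('w1');w7=load('w7');w8=load('w8');S=800/540
tp=lambda u,v:(90+(u+.5)/5-.5,185+(v+.5)/5-.5); wp=lambda u,v:(190+(u+.5)/3-.5,120+(v+.5)/3-.5)
p7=lambda u,v:(120+(u+.5)/S-.5,60+(v+.5)/S-.5); p8=lambda u,v:p7(u-400,v)
T=[(55,55,10,*tp(15,75)),(55,-55,10,*tp(188,17)),(-55,-55,10,*tp(240,183)),(-55,55,10,*tp(72,243)),(0,0,14,*tp(123.5,126.5))]
W=[(55,-55,10,*wp(27,122)),(-55,-55,10,*wp(243,32)),(-55,55,10,*wp(318,241)),(0,0,14,*wp(175,183))]
A=[(55,-55,10,*p7(117,25)),(55,55,10,*p7(175,155)),(-55,55,10,*p7(294,100)),(0,0,14,*p7(207.5,63.5)),(0,0,50,*p7(208,62))]
B=[(55,55,10,*p8(572,105)),(-55,55,10,*p8(695,53))]
for n,V in (('t',[(k,T)]),('w1',[(w1,W)]),('w78',[(w7,A),(w8,B)]),('w',[(w1,W),(w7,A),(w8,B)]),('all',[(k,T),(w1,W),(w7,A),(w8,B)])):
  for fz in (0,1):
    x,e=fit(V,[.51,.3,.36,0],0,fz);print(n,fz,x.round(4),abs(e).max().round(2))
print('disc only w7',onz(w7,*p7(207.5,63.5),.014),'top',onz(w7,*p7(208,62),.05), 'top view disc',onz(k,*tp(123.5,126.5),.014),'w1',onz(w1,*wp(175,183),.014))
zb=.180-.0213
for nm,(u,v),z,off in (('outer bottom',(205,168),zb,.034),('core top',(205,207),zb+.045,.025)):
    P=onz(w7,*p7(u,v),z);print(nm,P,'-> centre y',P[1]+off)
print('core sides',[onz(w7,*p7(u,270),zb+.045)[0] for u in(130,280)],'outer',[onz(w7,*p7(u,270),zb+.045)[0] for u in(112,296)],'tcp .5195 .3996')
"
```

```text
t 0 [0.5136 0.3126 0.3627 0.    ] 1.06
t 1 [ 0.5157  0.3178  0.3636 -0.0162] 0.86
w1 0 [0.5143 0.3138 0.3559 0.    ] 1.62
w1 1 [ 0.5148  0.3152  0.3549 -0.0092] 0.96
w78 0 [0.5146 0.3125 0.3824 0.    ] 3.21
w78 1 [ 0.5146  0.3122  0.3809 -0.0132] 1.89
w 0 [0.5143 0.3132 0.366  0.    ] 3.16
w 1 [ 0.5145  0.3133  0.3644 -0.0082] 3.12
all 0 [0.5142 0.3131 0.3655 0.    ] 3.15
all 1 [ 0.5145  0.3134  0.3636 -0.007 ] 3.33
disc only w7 [0.51487541 0.31205147 0.014     ] top [0.51490379 0.31329918 0.05      ] top view disc [0.51430206 0.31406274 0.014     ] w1 [0.5147948  0.31285923 0.014     ]
outer bottom [0.51843876 0.36590206 0.1587    ] -> centre y 0.3999020635141549
core top [0.51869804 0.37078468 0.2037    ] -> centre y 0.3957846807928823
core sides [np.float64(0.5461647628679271), np.float64(0.49221313971341174)] outer [np.float64(0.5526374482199728), np.float64(0.48645697383197634)] tcp .5195 .3996
```

```bash
python3 -m jog '0.5 -1 -32 0 0;0.5 -1 -32 0 0;0.5 -1 -32 0 0;0.5 -1 -30 0 0;0.5 0 0 -50 0'| grep -E 'tcp|wrist'; python3 -m jog '0.5 0 0 -38 0;0.5 0 0 0 0;0.5 0 0 0 0;0.5 0 0 0 0'
```

```text
tcp_pos: [0.5181, 0.3143, 0.135]
wrist_force: [1.5, 1.4, -3.0]
time_s: 24.85
tcp_pos: [0.5164, 0.3158, 0.0945]
ee_rot: [[-0.021, -1.0, 0.003], [-1.0, 0.021, 0.003], [-0.003, -0.003, -1.0]]
wrist_force: [-0.1, -0.5, -1.9]
gripper_width: 0.783
gripper_force: 30.0
```

```bash
python3 -m jog '0.5 -1.3 -1.6 -10 0;0.5 0 0 -8 0;0.5 0 0 0 0;0.5 0 0 0 0'| grep -E 'tcp|wrist'; python3 -m jog '0.5 0 0 -4 0;0.5 0 0 -4 0;0.5 0 0 0 0'| grep -E 'tcp|wrist'; python3 -m jog '0.5 0 0 -3 0;0.5 0 0 -3 0;0.5 0 0 0 0'| grep -E 'tcp|wrist'
```

```text
tcp_pos: [0.5142, 0.3134, 0.0742]
wrist_force: [-0.3, 0.3, -1.8]
tcp_pos: [0.5138, 0.3131, 0.0657]
wrist_force: [0.1, 0.8, -2.1]
tcp_pos: [0.5139, 0.3132, 0.0599]
wrist_force: [-0.1, 0.5, -1.8]
```

```bash
python3 -m jog '0.5 0.6 0 -3 0;0.5 0 0 0 0'| grep -E 'tcp|wrist'; python3 -m jog '0.5 0 0 -3 0;0.5 0 0 -3 0;0.5 0 0 0 0'| grep -E 'tcp|wrist'; python3 -m jog '0.5 0 0 -4 0;0.5 0 0 -4 0;0.5 0 0 0 0'| grep -E 'tcp|wrist|grip'
```

```text
tcp_pos: [0.5146, 0.3132, 0.057]
wrist_force: [0.3, 0.5, -0.9]
tcp_pos: [0.5144, 0.3131, 0.0508]
wrist_force: [-0.0, -0.5, -1.7]
tcp_pos: [0.5144, 0.3131, 0.0427]
wrist_force: [0.4, -0.5, -1.2]
gripper_width: 0.784
gripper_force: 30.0
```

```bash
python3 -m jog '0.5 0 0 -3 0;0.5 0 0 -2 0;0.5 0 0 0 0'| grep -E 'tcp|wrist'; python3 -m jog '0.5 0 0 -1.5 0;0.5 0 0 0 0'| grep -E 'tcp|wrist'; python3 -m jog '0.5 0 0 -1 0;0.5 0 0 0 0'| grep -E 'tcp|wrist|grip'
```

```text
tcp_pos: [0.5146, 0.3132, 0.038]
wrist_force: [-0.0, -0.4, -1.5]
tcp_pos: [0.5146, 0.3133, 0.0367]
wrist_force: [0.4, 0.0, -2.0]
tcp_pos: [0.5146, 0.3133, 0.0357]
wrist_force: [-0.5, -0.4, -1.7]
gripper_width: 0.781
gripper_force: 30.0
```

```bash
python3 -m jog '0.5 0 0 -0.7 0;0.5 0 0 0 0'| grep -E 'tcp|wrist'; python3 -m jog '0.5 0 0 -0.7 0;0.5 0 0 0 0'| grep -E 'tcp|wrist'; python3 -m jog '1 0 0 0 0;1 0 0 0 0;1 0 0 0 0;1 0 0 0 0'| grep -E 'tcp|wrist|grip'
```

```text
tcp_pos: [0.5147, 0.3134, 0.0354]
wrist_force: [-0.9, -0.2, 1.4]
tcp_pos: [0.5147, 0.3134, 0.0354]
wrist_force: [-2.2, -0.9, 4.9]
tcp_pos: [0.5147, 0.3134, 0.0342]
wrist_force: [-0.1, -0.1, -0.9]
gripper_width: 0.993
gripper_force: 0.0
```

Contact came at exactly the expected height, 0.0354 m. I'll retreat and take a final look.

```bash
python3 -m jog '1 0 0 25 0;1 0 0 50 0;1 0 0 60 0;1 0 40 20 0;1 0 50 0 0'| grep -E 'tcp|wrist'; python3 -m jog '1 0 0 0 0;1 0 0 0 0;1 0 0 0 0'| grep -E 'time|tcp|wrist'
python3 -c "
from h import *
w=cam('wrist');s=cam('scene')
cv2.imwrite('pics/fin.png',np.hstack([w['p'][20:260,100:400],cv2.resize(s['p'][105:225,300:425],(250,240),interpolation=2)])[:,:,::-1])"
```

```text
tcp_pos: [0.5158, 0.4045, 0.193]
wrist_force: [1.7, -0.2, -0.8]
time_s: 29.98
tcp_pos: [0.5147, 0.4022, 0.1891]
wrist_force: [-0.2, 0.3, -0.3]
```

View pics/fin.png

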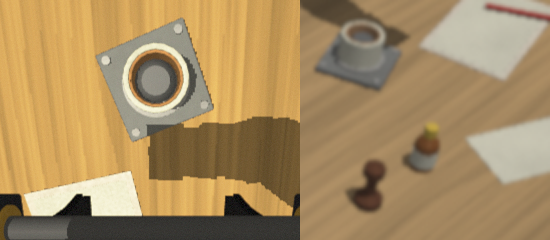

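The roll, at (156,80), sits flat on the disc around the spindle, and the vial and stamp stand undisturbed.

```bash
python3 -c "
from station import r
print(r.finish_job())"
```

```text
the job is handed in; nothing more can be done
None
```

I drew the roll out through the free left flap and loaded it flat and fully down on the stand's steel disc. I let go and handed the job in at about 30 s. I felt only the left flap and took the right as latched.

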